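# Turn the viewing light to full brightness

## Task

Switch on the viewing light on the bench: press its green button fully in with a fingertip and let it come back up. Then push the blue brightness lever with the fingers, without forcing or gripping it, towards the far end of the base, away from the button, past the half-way notch, until it rests against its far stop, and take the hand away. Leave the orange filter lever where it is, and do not shift or pick up the dish or anything else standing around.

Things in the scene. Friction and masses are not known exactly. Their poses are not given: they have to be found in the camera images.
- light_base: White LED viewing base, fixed to the bench, 280 mm along its x, 310 mm along its y, flat top 45 mm above the bench, with a lit window 172 mm square centred at its x = +30 mm. Origin: centre of its underside. Its +x is the direction from the button end towards the far end; z up. Its place and yaw vary (yaw up to 0.4 rad).
- power_top (a point): Centre of the top of the green round push button (30 mm across) on the front strip of the viewing base, at the base's x = -105 mm, y = 0. It is pressed straight down 6 mm, sprung, about 4 N.
- power (a joint): Travel of the green button, 0 up to 0.006 m fully in; it springs back when let go. It counts as pressed beyond 0.0045 m for 0.1 s.
- bright_pod: Grey slider unit of the brightness lever, fixed on the top of the viewing base near its left or right edge (which side varies, 122 mm from the base's middle line, centre at the base's x = +20 mm), 150 mm along x, 56 mm along y, 14 mm high, so its top is 59 mm above the bench. White dots beside the slot grow from off to half to full. Origin: centre of its underside; axes parallel to those of the viewing base.
- bright_top (a point): Centre of the top face of the blue brightness lever: an upright block 16 mm along the slot (x of the viewing base), 30 mm across it, 36 mm high, standing 0.5 mm above its grey unit; its top is 95.5 mm above the bench. At joint value v it stands at x = v - 30 mm on its unit.
- bright (a joint): Blue lever along its slot, m, growing along +x of the base: off 0 (starts at 0 to 0.003), notch (half) 0.030, far stop (full) 0.060. Sprung crests at 0.015 and 0.047 take about 5 N to push over; past one the lever snaps on, let go before one it slips back (notch: rests at 0.026 to 0.036). At the far stop a sprung buffer gives 1 mm per 3 N, 6 mm at most, and returns it to 0.060.
- filter_pod: The same grey slider unit, on the opposite side, without dots; it carries the orange lever. Origin: centre of its underside; axes as the base's.
- filter_top (a point): Centre of the top face of the orange filter lever, the same shape and size as the blue one; it stands anywhere along its slot and must be left alone.
- dish: Round culture dish with amber filling, 90 mm across, 14 mm high, loose on the lit window. Origin: centre of its underside.
- vial: Small vial with a red cap, 24 mm across, 45 mm high, loose on the far part of the window. Origin: centre of its underside.
- media_bottle: Amber bottle with a blue cap, 72 mm across, 150 mm high, on the bench to the left. Origin: centre of its underside.
- wash_bottle: White wash bottle with a red cap and a bent clear spout, 68 mm across, 180 mm high, on the bench to the left. Origin: centre of its underside.
- beaker: Glass beaker, 72 mm across, 90 mm high, on the bench to the right. Origin: centre of its underside.

How it is judged (in metres and radians):
On the way, in this order (a step that is already met when the one before it is completed fails the run):
1. the green button is pressed fully in, the blue lever still at off (value of joint power above 0.0045 m and value of joint bright below 0.012 m), for 0.1 s.
2. the blue lever has passed the notch and stands at the far stop (value of joint bright above 0.056 m), for 0.2 s.
At the end, for the whole second after the job is handed in: The blue lever rests within 4 mm of its far stop (joint above 0.056 m), the green button is up again, the orange lever is within 4 mm of where it was, and dish and vial are within 12 mm, the other things within 20 mm, of where they stood (value of joint bright above 0.056 m and value of joint power below 0.002 m and distance of filter_top from where it was at the start of the episode below 0.004 m and distance of each of dish, vial from where it was at the start of the episode below 0.012 m and distance of each of media_bottle, wash_bottle, beaker from where it was at the start of the episode below 0.02 m); the robot touches nothing.
It fails at once if the orange filter lever is moved more than 4 mm (distance of filter_top from where it was at the start of the episode above 0.004 m).
It fails at once if the blue lever is gripped or forced (over 35 N from the fingers) (contact force between the fingers and bright above 35 N).
It fails at once if the dish or the vial is shifted or lifted more than 12 mm (distance of any of dish, vial from where it was at the start of the episode above 0.012 m).
It fails at once if another thing standing around is shifted or lifted more than 20 mm (distance of any of media_bottle, wash_bottle, beaker from where it was at the start of the episode above 0.02 m).
It also fails if it takes over 42 s, if anything falls off the work surface, if the arm or the gripper's body presses on something with over 40 N, if the wrist force passes 120 N, or if a joint passes its speed limit or range.

## Robot

A 6-joint arm with a two-finger parallel gripper is mounted at the origin on the work surface. World frame = base frame: x ahead of the robot, y to its left, z up, the work surface at z = 0. Lengths are in m, angles in degrees, forces in N, time in s.
With the tool pointing down it reaches from about 0.35 to 0.875 m from the base axis. Payload 4.2 kg.
Tool frame: the origin (TCP) lies at the very end of the fingers, on their centre line; the grasp point (between the pads) lies 19 mm behind it; z points along the fingers, y is the line along which they close (so a half turn about z gives the same grasp; the last joint's range is limited). The gripper opens to 87 mm and grips with 3 to 60 N. Pads are 19 mm wide; open, the fingers measure 117 mm over their backs; the gripper's body (75 mm by 190 mm) begins 51 mm behind the grasp point.
Start: joints at [77.957, 22.042, 0.453, 0, -68.411, -14.817], TCP at [0.282, 0.558, 0.223] pointing down, gripper open.
Joint ranges: [-179.83, 179.83], [-69.29, 118.12], [-61.27, 80.66], [-181.25, 117.63], [-171.15, -9.14], [-177.46, 177.46]. Speed limits (degrees/s): [159.86, 159.86, 180, 180, 180, 180].

## Interface

Orientations are given as a 3x3 rotation matrix whose columns are the frame's x, y, z axes.
In Python, from station import * gives the robot as it stands.
- The arm moves only by the shell command python3 -m pendant 'ROWS'. ROWS is JSON, a list of rows, each an object of numbers: "x", "y", "z": the shift along the world's x, y, z normalised to -1 to 1, where 1 is 250 mm; "rx", "ry", "rz": the turn, a rotation vector about the world's x, y, z normalised to -1 to 1, where 1 is 180 degrees; "claw": the opening, from 0 (shut) to 1 (fully open). A call has exactly 8 rows; each row is the pose to reach, as a shift and turn from the pose commanded when the call began, turning the shorter way round; what a row does not reach only later rows make up. A row lasts 1/8 s, in which the tool goes at most 62.5 mm and 10.7 degrees, less where a joint would pass 70% of its speed; a pose out of reach is approached as far as the arm can. A call with a number of a shift or a turn outside -1 to 1 is refused whole. A call with a gripper value outside its range is refused whole. The fingers move at their own pace and stop on an object; the grip force is fixed at half the most. Time passes only in rows, so rows that repeat a pose let the fingers close, or fill a call up. It gives the time, the measured TCP pose, the force, the opening and the grip force at its end, in the units of the state.
- sense(): the state, without advancing time (a new reading comes with each control period).
- capture(name): name is "scene" or "top" or "wrist"; returns a dict with "color" (480x640x3 uint8, red, green, blue), "mtx" (3x3 intrinsics, pixels), "world_to_cam" (4x4, takes a point from world to camera coordinates). Camera axes: x right, y up, looking along -z (the intrinsics and any distortion apply to the point x, -y, -z); pixel columns grow to the right and rows downward; lengths in m; the calibration is good to about 2 mm. A picture is of the moment at which its call begins. There is no depth.
- finish_job(): hands the job in; it is judged then, once.
Trained networks look in a picture, given as the dict that the camera call returned (one of the last four; its "shot" number tells which), for a name from the list of things; names that differ only in an ending like _2 or _b are one class to them, and where a whole thing is asked for, a point or a joint stands for the part that bears it (a point fixed in the world has none). Each returns a list of dicts, best first, with "conf" (0 to 1); they miss things now and then, are a little off and sometimes report something else, mostly with a low value. They report only what shows in the picture. A call takes as long as a camera call.
- search_frame(picture, label): "centre" ([column, row] in pixels, amid what is visible of it).
- regions_of(picture, label): "region" (480x640 bool, what is visible of it) and "centre" ([column, row] in pixels, amid what is visible of it).
The state is a dict: "time_s": time; "joints": joint angles; "joint_velocities": joint speeds; "effort": joint torques, N m; "tcp_pos": TCP position; "ee_rot": TCP orientation; "wrist_force": force on the tool from outside, world axes, zero at the start; "moment": the same for the moment, N m; "gripper_width": opening from 0.0 (shut) to 1.0 (fully open); "gripper_force": force on a finger pad.
Only numpy, scipy, OpenCV 4.12 (cv2) and the standard library are available. Lean on these libraries where they do the work, as an engineer would, in place of code of your own. Each camera call takes 0.05 s, during which the arm holds its last target. There are 200 camera calls.

## Working session

There is one attempt and no reset: what is moved stays moved. The work goes in short steps, Python scripts to look and compute and a shell command to move; the robot and the scene stay as the last step left them, time stands still between calls to the robot, and variables do not carry over. Pictures are saved under pics/ and viewed, at most 10 in all, crops included, and the job is handed in when it is done.

```bash
mkdir -p pics
cat > h.py <<'E'
from station import *
import numpy as np, cv2
def tri(obs):
    A=[];b=[]
    for c,px in obs:
        M=c["world_to_cam"];K=c["mtx"]
        P=K@np.diag([1,-1,-1])@np.array(M)[:3]
        for i in (0,1):
            r=px[i]*P[2]-P[i]; A.append(r[:3]); b.append(-r[3])
    s=np.linalg.lstsq(np.array(A),np.array(b),rcond=None)
    return s[0], np.sqrt(s[1]/len(b)) if len(s[1]) else 0
def onplane(c,px,z):
    P=np.array(c["mtx"])@np.diag([1,-1,-1])@np.array(c["world_to_cam"])[:3]
    A=np.array([px[i]*P[2]-P[i] for i in (0,1)])
    return np.append(np.linalg.solve(A[:,:2],-A[:,3]-A[:,2]*z),z)
E
python3 - <<'E'
from h import *
a=capture("scene");b=capture("top")
cv2.imwrite("pics/a.png",np.vstack([cv2.resize(x["color"],(0,0),fx=.62,fy=.62)[:,:,::-1] for x in (a,b)]))
for n in ["light_base","power_top","bright_pod","bright_top","filter_pod","filter_top","dish","vial","media_bottle","wash_bottle","beaker"]:
    o=[search_frame(x,n)[:1] for x in(a,b)]
    print(n,[[ (np.round(q["centre"]),round(q["conf"],2)) for q in x] for x in o], np.round(tri([(a,o[0][0]["centre"]),(b,o[1][0]["centre"])])[0],3) if o[0] and o[1] else "")
E
```

```text
light_base [[(array([318., 290.]), 0.95)], [(array([368., 216.]), 0.29)]] [ 0.58  -0.079  0.064]
power_top [[(array([292., 237.]), 0.56)], [(array([324., 264.]), 0.45)]] [ 0.433 -0.026  0.069]
bright_pod [[(array([280., 295.]), 0.86)], [(array([363., 210.]), 0.71)]] [ 0.579 -0.115  0.055]
bright_top [[(array([364., 248.]), 0.7)], [(array([369., 220.]), 0.62)]] [ 0.567 -0.025  0.195]
filter_pod [[(array([364., 255.]), 0.64)], []] 
filter_top [[(array([362., 247.]), 0.52)], []] 
dish [[(array([317., 274.]), 0.76)], [(array([318., 224.]), 0.64)]] [ 0.543 -0.005  0.043]
vial [[(array([350., 290.]), 0.66)], [(array([303., 188.]), 0.64)]] [0.63  0.038 0.071]
media_bottle [[(array([493., 217.]), 0.64)], []] 
wash_bottle [[(array([449., 177.]), 0.61)], [(array([118., 293.]), 0.72)]] [0.357 0.47  0.067]
beaker [[(array([139., 288.]), 0.57)], [(array([483., 259.]), 0.68)]] [ 0.456 -0.412  0.057]
```

View pics/a.png

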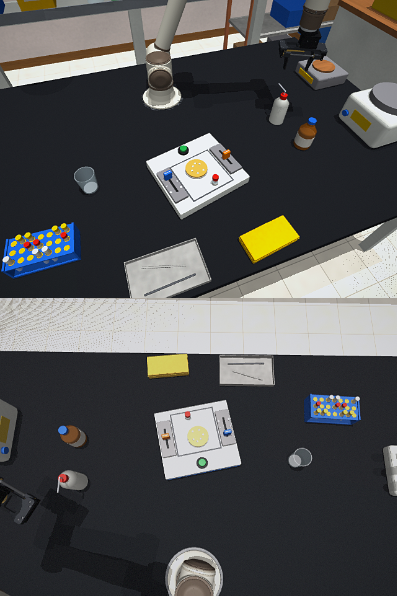

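The picture shows the base ahead of the robot. The button is at the near end (top view about 325,264), the blue lever on the right (about 366,215) and the orange lever on the left (about 268,222). I'll refine these by colour.

Run:
```python
from h import *
a=capture("scene");b=capture("top")
def blob(c,hr,box):
    h=cv2.cvtColor(c["color"],cv2.COLOR_RGB2HSV)
    m=cv2.inRange(h,(hr[0],110,50),(hr[1],255,255))
    k=np.zeros_like(m);k[box[1]:box[3],box[0]:box[2]]=1;m*=k
    n,l,s,ce=cv2.connectedComponentsWithStats(m)
    i=1+np.argmax(s[1:,4]);return ce[i],s[i]
R={}
for nm,hr in dict(green=(50,85),blue=(100,125),orange=(8,16)).items():
    bx={'orange':((355,230,385,275),(255,205,285,235))}.get(nm,((235,215,385,320),(250,170,390,285)))
    o=[blob(c,hr,q) for c,q in zip((a,b),bx)]
    p=tri([(a,o[0][0]),(b,o[1][0])]);print(nm,[(np.round(x[0],1),x[1]) for x in o],np.round(p[0],4),p[1])
g=b["color"];m=cv2.inRange(g,(185,185,185),(255,255,255));k=np.zeros_like(m);k[160:300,240:400]=1
pts=cv2.findNonZero(cv2.morphologyEx(m*k,cv2.MORPH_OPEN,np.ones((3,3))))
w=np.array([onplane(b,p[0],.045)[:2] for p in pts],np.float32)
r=cv2.minAreaRect(w);print(r,cv2.boxPoints(r))
cv2.imwrite("pics/b.png",np.hstack([cv2.resize(x[y0:y0+150,x0:x0+180],(400,333),interpolation=2)[:,:,::-1] for x,x0,y0 in((a["color"],225,210),(g,235,155))]))
```

```text
green [(array([295.2, 239.5]), array([290, 235,  12,  11, 103], dtype=int32)), (array([326. , 263.9]), array([320, 259,  12,  12,  86], dtype=int32))] [ 0.4368 -0.026   0.0629] [0.19643406]
blue [(array([270.7, 282.7]), array([264, 274,  14,  17, 163], dtype=int32)), (array([366.3, 216.6]), array([360, 211,  14,  11,  92], dtype=int32))] [ 0.5545 -0.1241  0.0757] [0.22620897]
orange [(array([364.6, 249.2]), array([358, 241,  14,  17, 145], dtype=int32)), (array([267.5, 223.9]), array([261, 218,  13,  11,  66], dtype=int32))] [0.5327 0.1207 0.0742] [0.60390212]
((0.5360180139541626, -0.0035623013973236084), (0.2768399119377136, 0.3071015477180481), 12.265982627868652) [[ 0.368136    0.11707585]
 [ 0.43337983 -0.18301515]
 [ 0.70390004 -0.12420045]
 [ 0.6386562   0.17589055]]
```

View pics/b.png

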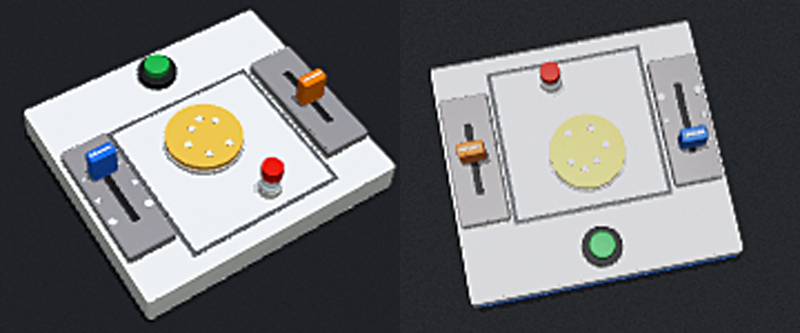

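```bash
python3 -c "
from station import *
s=sense();print(s['time_s'],s['tcp_pos'],s['ee_rot'],s['gripper_width'])"
python3 -m pendant '[{"z":0.2,"claw":0},{"z":0.4,"claw":0},{"z":0.4,"y":-0.2,"claw":0},{"z":0.4,"y":-0.4,"x":0.1,"claw":0},{"z":0.4,"y":-0.6,"x":0.2,"claw":0},{"z":0.4,"y":-0.8,"x":0.3,"claw":0},{"z":0.4,"y":-1,"x":0.4,"claw":0},{"z":0.4,"y":-1,"x":0.4,"claw":0}]'
```

```text
1.3 [0.28237538 0.55754898 0.22254772] [[ 8.92074396e-01 -4.51888562e-01 -1.26090243e-05]
 [-4.51888562e-01 -8.92074396e-01 -6.31621264e-06]
 [-8.39396344e-06  1.13324054e-05 -1.00000000e+00]] 0.998896335411722$[0]: bad value
```

```bash
python3 -m pendant '[{"x":0,"y":0,"z":0.2,"rx":0,"ry":0,"rz":0,"claw":0},{"x":0,"y":0,"z":0.4,"rx":0,"ry":0,"rz":0,"claw":0},{"x":0,"y":-0.2,"z":0.4,"rx":0,"ry":0,"rz":0.04,"claw":0},{"x":0.1,"y":-0.4,"z":0.4,"rx":0,"ry":0,"rz":0.08,"claw":0},{"x":0.2,"y":-0.6,"z":0.4,"rx":0,"ry":0,"rz":0.12,"claw":0},{"x":0.3,"y":-0.8,"z":0.4,"rx":0,"ry":0,"rz":0.16,"claw":0},{"x":0.4,"y":-1,"z":0.4,"rx":0,"ry":0,"rz":0.2174,"claw":0},{"x":0.4,"y":-1,"z":0.4,"rx":0,"ry":0,"rz":0.2174,"claw":0}]'
```

```text
time_s: 2.3
tcp_pos: [0.3833, 0.3048, 0.3232]
ee_rot: [[0.978, 0.209, 0.001], [0.209, -0.978, 0.001], [0.001, -0.001, -1.0]]
wrist_force: [0.2, 0.2, -0.1]
gripper_width: 0.175
gripper_force: 0.0
```

```bash
python3 -m pendant '[{"x":0.03,"y":-0.2,"z":0,"rx":0,"ry":0,"rz":0,"claw":0},{"x":0.06,"y":-0.4,"z":0,"rx":0,"ry":0,"rz":0,"claw":0},{"x":0.09,"y":-0.6,"z":0,"rx":0,"ry":0,"rz":0,"claw":0},{"x":0.12,"y":-0.8,"z":-0.1,"rx":0,"ry":0,"rz":0,"claw":0},{"x":0.15,"y":-1,"z":-0.2,"rx":0,"ry":0,"rz":0,"claw":0},{"x":0.15,"y":-1,"z":-0.3,"rx":0,"ry":0,"rz":0,"claw":0},{"x":0.15,"y":-1,"z":-0.4,"rx":0,"ry":0,"rz":0,"claw":0},{"x":0.15,"y":-1,"z":-0.4,"rx":0,"ry":0,"rz":0,"claw":0}]'
python3 - <<'E'
from h import *
s=sense();print(s['tcp_pos'],s['wrist_force'])
b=capture("wrist");cv2.imwrite("pics/c.png",b["color"][:,:,::-1])
for q in search_frame(b,"power_top")[:2]+search_frame(b,"bright_top")[:2]: print(q, onplane(b,q["centre"],.06),onplane(b,q["centre"],.095))
E
```

```text
time_s: 3.3
tcp_pos: [0.4189, 0.0574, 0.2211]
ee_rot: [[0.977, 0.212, -0.004], [0.212, -0.977, -0.002], [-0.004, 0.001, -1.0]]
wrist_force: [-0.6, -0.2, 1.0]
gripper_width: 0.009
gripper_force: 0.0
[0.41888348 0.05743251 0.2211393 ] [-0.61395439 -0.17357115  1.02688648]
{'centre': [423.8, 215.8], 'conf': 0.6} [ 0.43335612 -0.02752947  0.06      ] [ 0.44060177 -0.01651199  0.095     ]
{'centre': [607.0, 90.5], 'conf': 0.91} [ 0.55626071 -0.1342962   0.06      ] [ 0.55021405 -0.11173174  0.095     ]
```

View pics/c.png

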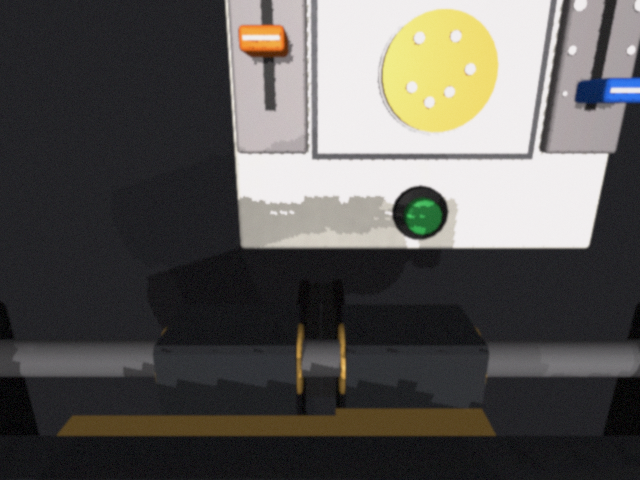

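The wrist view shows the green button at (422,213) and the blue lever at (607,90), which agrees with the earlier fix. I'll go above the button.

```bash
python3 -m pendant '[{"x":0.03,"y":-0.17,"z":0,"rx":0,"ry":0,"rz":0,"claw":0},{"x":0.058,"y":-0.338,"z":-0.1,"rx":0,"ry":0,"rz":0,"claw":0},{"x":0.058,"y":-0.338,"z":-0.25,"rx":0,"ry":0,"rz":0,"claw":0},{"x":0.058,"y":-0.338,"z":-0.4,"rx":0,"ry":0,"rz":0,"claw":0},{"x":0.058,"y":-0.338,"z":-0.5,"rx":0,"ry":0,"rz":0,"claw":0},{"x":0.058,"y":-0.338,"z":-0.55,"rx":0,"ry":0,"rz":0,"claw":0},{"x":0.058,"y":-0.338,"z":-0.55,"rx":0,"ry":0,"rz":0,"claw":0},{"x":0.058,"y":-0.338,"z":-0.55,"rx":0,"ry":0,"rz":0,"claw":0}]'
python3 -m pendant '[{"x":0,"y":0,"z":-0.02,"rx":0,"ry":0,"rz":0,"claw":0},{"x":0,"y":0,"z":-0.04,"rx":0,"ry":0,"rz":0,"claw":0},{"x":0,"y":0,"z":-0.06,"rx":0,"ry":0,"rz":0,"claw":0},{"x":0,"y":0,"z":-0.08,"rx":0,"ry":0,"rz":0,"claw":0},{"x":0,"y":0,"z":-0.09,"rx":0,"ry":0,"rz":0,"claw":0},{"x":0,"y":0,"z":-0.09,"rx":0,"ry":0,"rz":0,"claw":0},{"x":0,"y":0,"z":-0.09,"rx":0,"ry":0,"rz":0,"claw":0},{"x":0,"y":0,"z":-0.09,"rx":0,"ry":0,"rz":0,"claw":0}]'
```

```text
time_s: 4.45
tcp_pos: [0.4355, -0.0265, 0.0862]
ee_rot: [[0.977, 0.213, 0.003], [0.213, -0.977, 0.001], [0.003, 0.0, -1.0]]
wrist_force: [-0.7, -0.3, 0.1]
gripper_width: -0.001
gripper_force: 0.0
time_s: 5.45
tcp_pos: [0.4343, -0.027, 0.0627]
ee_rot: [[0.977, 0.213, 0.0], [0.213, -0.977, 0.0], [0.0, 0.0, -1.0]]
wrist_force: [-0.6, 0.2, 3.2]
gripper_width: 0.008
gripper_force: 1.6
```

```bash
python3 -m pendant '[{"x":0,"y":0,"z":-0.004,"rx":0,"ry":0,"rz":0,"claw":0},{"x":0,"y":0,"z":-0.008,"rx":0,"ry":0,"rz":0,"claw":0},{"x":0,"y":0,"z":-0.012,"rx":0,"ry":0,"rz":0,"claw":0},{"x":0,"y":0,"z":-0.016,"rx":0,"ry":0,"rz":0,"claw":0},{"x":0,"y":0,"z":-0.016,"rx":0,"ry":0,"rz":0,"claw":0},{"x":0,"y":0,"z":-0.016,"rx":0,"ry":0,"rz":0,"claw":0},{"x":0,"y":0,"z":-0.016,"rx":0,"ry":0,"rz":0,"claw":0},{"x":0,"y":0,"z":-0.016,"rx":0,"ry":0,"rz":0,"claw":0}]'
```

```text
time_s: 6.45
tcp_pos: [0.4344, -0.027, 0.0609]
ee_rot: [[0.977, 0.214, 0.0], [0.214, -0.977, -0.001], [0.0, 0.001, -1.0]]
wrist_force: [-8.2, 2.0, 25.8]
gripper_width: 0.002
gripper_force: 12.8
```

Run:
```python
from h import *
a=capture("scene");cv2.imwrite("pics/d.png",cv2.resize(a["color"][190:340,215:415],(800,600),interpolation=2)[:,:,::-1])
```

```text
(no output)
```

View pics/d.png

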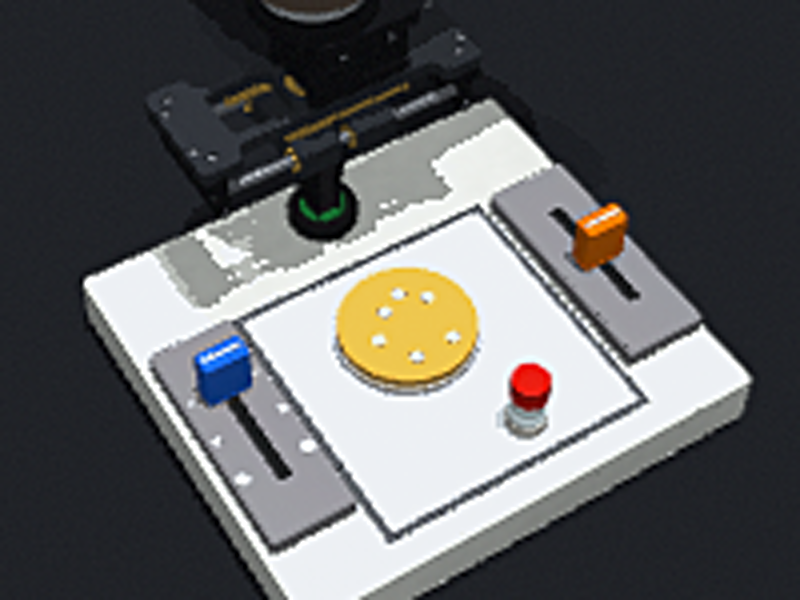

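The fingertip sits on the button at (322,205), with green showing around it. The reading is a firm 26 N stop, so the button is fully in. I'll release it and go behind the blue lever at (222,370).

```bash
python3 -m pendant '[{"x":0,"y":0,"z":0.1,"rx":0,"ry":0,"rz":0,"claw":0},{"x":0,"y":0,"z":0.25,"rx":0,"ry":0,"rz":0,"claw":0},{"x":0.08,"y":-0.1,"z":0.27,"rx":0,"ry":0,"rz":0,"claw":0},{"x":0.16,"y":-0.2,"z":0.27,"rx":0,"ry":0,"rz":0,"claw":0},{"x":0.24,"y":-0.3,"z":0.27,"rx":0,"ry":0,"rz":0,"claw":0},{"x":0.338,"y":-0.42,"z":0.27,"rx":0,"ry":0,"rz":0,"claw":0},{"x":0.338,"y":-0.42,"z":0.27,"rx":0,"ry":0,"rz":0,"claw":0},{"x":0.338,"y":-0.42,"z":0.27,"rx":0,"ry":0,"rz":0,"claw":0}]'
python3 - <<'E'
from h import *
b=capture("wrist");cv2.imwrite("pics/e.png",b["color"][:,:,::-1])
print(sense()['wrist_force'])
for q in search_frame(b,"bright_top")[:2]: print(q,onplane(b,q["centre"],.095),onplane(b,q["centre"],.0775))
E
```

```text
time_s: 7.5
tcp_pos: [0.5181, -0.1318, 0.1253]
ee_rot: [[0.977, 0.212, -0.002], [0.212, -0.977, 0.0], [-0.001, -0.001, -1.0]]
wrist_force: [-0.2, -0.3, 0.9]
gripper_width: 0.003
gripper_force: 0.0
[-0.36217946 -1.54327747  0.93999546]
{'centre': [316.5, 204.0], 'conf': 0.75} [ 0.55441497 -0.12272606  0.095     ] [ 0.5503502  -0.12340346  0.0775    ]
{'centre': [116.5, 163.5], 'conf': 0.31} [ 0.55358922 -0.026189    0.095     ] [ 0.54944957 -0.01811174  0.0775    ]
```

View pics/e.png

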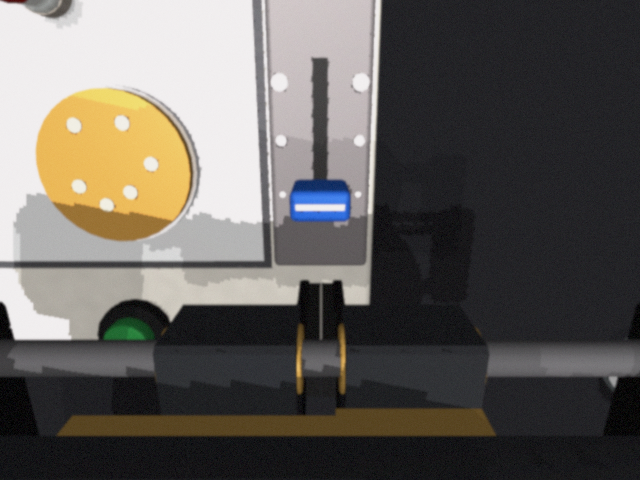

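The lever is dead ahead at (320,202), with the fingers centred on the slot line. I'll descend behind it.

```bash
python3 -m pendant '[{"x":0,"y":0,"z":-0.07,"rx":0,"ry":0,"rz":0,"claw":0},{"x":0,"y":0,"z":-0.14,"rx":0,"ry":0,"rz":0,"claw":0},{"x":0,"y":0,"z":-0.2,"rx":0,"ry":0,"rz":0,"claw":0},{"x":0,"y":0,"z":-0.22,"rx":0,"ry":0,"rz":0,"claw":0},{"x":0,"y":0,"z":-0.22,"rx":0,"ry":0,"rz":0,"claw":0},{"x":0.02,"y":0.004,"z":-0.22,"rx":0,"ry":0,"rz":0,"claw":0},{"x":0.04,"y":0.009,"z":-0.22,"rx":0,"ry":0,"rz":0,"claw":0},{"x":0.04,"y":0.009,"z":-0.22,"rx":0,"ry":0,"rz":0,"claw":0}]'
```

```text
time_s: 8.6
tcp_pos: [0.5297, -0.1296, 0.0714]
ee_rot: [[0.977, 0.213, 0.001], [0.213, -0.977, -0.0], [0.001, 0.0, -1.0]]
wrist_force: [0.0, -0.5, -0.1]
gripper_width: 0.007
gripper_force: 0.0
```

```bash
python3 -m pendant '[{"x":0.018,"y":0.004,"z":0,"rx":0,"ry":0,"rz":0,"claw":0},{"x":0.036,"y":0.008,"z":0,"rx":0,"ry":0,"rz":0,"claw":0},{"x":0.054,"y":0.012,"z":0,"rx":0,"ry":0,"rz":0,"claw":0},{"x":0.072,"y":0.016,"z":0,"rx":0,"ry":0,"rz":0,"claw":0},{"x":0.09,"y":0.02,"z":0,"rx":0,"ry":0,"rz":0,"claw":0},{"x":0.108,"y":0.024,"z":0,"rx":0,"ry":0,"rz":0,"claw":0},{"x":0.126,"y":0.028,"z":0,"rx":0,"ry":0,"rz":0,"claw":0},{"x":0.126,"y":0.028,"z":0,"rx":0,"ry":0,"rz":0,"claw":0}]'
```

```text
time_s: 9.6
tcp_pos: [0.5611, -0.1225, 0.0711]
ee_rot: [[0.977, 0.213, 0.001], [0.213, -0.977, 0.0], [0.001, 0.0, -1.0]]
wrist_force: [-0.3, -0.9, -0.1]
gripper_width: 0.005
gripper_force: 0.0
```

```bash
python3 -m pendant '[{"x":0.016,"y":0.0035,"z":0,"rx":0,"ry":0,"rz":0,"claw":0},{"x":0.032,"y":0.007,"z":0,"rx":0,"ry":0,"rz":0,"claw":0},{"x":0.048,"y":0.0105,"z":0,"rx":0,"ry":0,"rz":0,"claw":0},{"x":0.064,"y":0.014,"z":0,"rx":0,"ry":0,"rz":0,"claw":0},{"x":0.072,"y":0.0155,"z":0,"rx":0,"ry":0,"rz":0,"claw":0},{"x":0.08,"y":0.017,"z":0,"rx":0,"ry":0,"rz":0,"claw":0},{"x":0.08,"y":0.017,"z":0,"rx":0,"ry":0,"rz":0,"claw":0},{"x":0.08,"y":0.017,"z":0,"rx":0,"ry":0,"rz":0,"claw":0}]'
```

```text
time_s: 10.6
tcp_pos: [0.5813, -0.1184, 0.0713]
ee_rot: [[0.977, 0.213, 0.002], [0.213, -0.977, -0.0], [0.002, 0.001, -1.0]]
wrist_force: [0.1, 0.0, -0.6]
gripper_width: 0.002
gripper_force: 0.0
```

```bash
python3 -m pendant '[{"x":0.01,"y":0.002,"z":0,"rx":0,"ry":0,"rz":0,"claw":0},{"x":0.02,"y":0.004,"z":0,"rx":0,"ry":0,"rz":0,"claw":0},{"x":0.03,"y":0.0065,"z":0,"rx":0,"ry":0,"rz":0,"claw":0},{"x":0.038,"y":0.008,"z":0,"rx":0,"ry":0,"rz":0,"claw":0},{"x":0.044,"y":0.0095,"z":0,"rx":0,"ry":0,"rz":0,"claw":0},{"x":0.044,"y":0.0095,"z":0,"rx":0,"ry":0,"rz":0,"claw":0},{"x":0.044,"y":0.0095,"z":0,"rx":0,"ry":0,"rz":0,"claw":0},{"x":0.044,"y":0.0095,"z":0,"rx":0,"ry":0,"rz":0,"claw":0}]'
python3 - <<'E'
from h import *
b=capture("wrist");cv2.imwrite("pics/f.png",b["color"][:,:,::-1])
E
```

```text
time_s: 11.6
tcp_pos: [0.5913, -0.1161, 0.071]
ee_rot: [[0.977, 0.213, -0.0], [0.213, -0.977, -0.0], [-0.0, -0.0, -1.0]]
wrist_force: [0.4, -0.9, 0.6]
gripper_width: 0.002
gripper_force: 0.0
```

View pics/f.png

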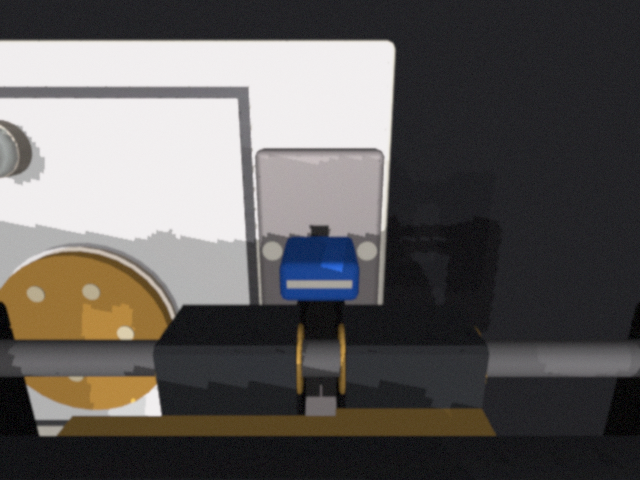

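The lever (320,268) now stands beside the "full" dots near the slot end. I'll push a few mm more to feel the stop.

```bash
python3 -m pendant '[{"x":0.006,"y":0.0013,"z":0,"rx":0,"ry":0,"rz":0,"claw":0},{"x":0.012,"y":0.0026,"z":0,"rx":0,"ry":0,"rz":0,"claw":0},{"x":0.018,"y":0.004,"z":0,"rx":0,"ry":0,"rz":0,"claw":0},{"x":0.018,"y":0.004,"z":0,"rx":0,"ry":0,"rz":0,"claw":0},{"x":0.018,"y":0.004,"z":0,"rx":0,"ry":0,"rz":0,"claw":0},{"x":0.018,"y":0.004,"z":0,"rx":0,"ry":0,"rz":0,"claw":0},{"x":0.018,"y":0.004,"z":0,"rx":0,"ry":0,"rz":0,"claw":0},{"x":0.018,"y":0.004,"z":0,"rx":0,"ry":0,"rz":0,"claw":0}]'
```

```text
time_s: 12.65
tcp_pos: [0.5943, -0.1154, 0.0709]
ee_rot: [[0.977, 0.212, -0.004], [0.212, -0.977, -0.0], [-0.004, -0.0, -1.0]]
wrist_force: [-4.3, -0.9, 3.0]
gripper_width: 0.006
gripper_force: 2.5
```

About 4 N against the sprung buffer, so the lever is at the far stop. I'll retreat.

```bash
python3 -m pendant '[{"x":-0.04,"y":-0.009,"z":0,"rx":0,"ry":0,"rz":0,"claw":0},{"x":-0.08,"y":-0.017,"z":0,"rx":0,"ry":0,"rz":0,"claw":0},{"x":-0.08,"y":-0.017,"z":0.1,"rx":0,"ry":0,"rz":0,"claw":0},{"x":-0.12,"y":-0.026,"z":0.3,"rx":0,"ry":0,"rz":0,"claw":0},{"x":-0.3,"y":-0.026,"z":0.5,"rx":0,"ry":0,"rz":0,"claw":0},{"x":-0.5,"y":-0.026,"z":0.6,"rx":0,"ry":0,"rz":0,"claw":0},{"x":-0.5,"y":-0.026,"z":0.6,"rx":0,"ry":0,"rz":0,"claw":0},{"x":-0.5,"y":-0.026,"z":0.6,"rx":0,"ry":0,"rz":0,"claw":0}]'
python3 - <<'E'
from h import *
b=capture("scene");cv2.imwrite("pics/g.png",cv2.resize(b["color"][190:340,215:415],(800,600),interpolation=2)[:,:,::-1])
E
```

```text
time_s: 13.65
tcp_pos: [0.471, -0.1215, 0.2212]
ee_rot: [[0.977, 0.213, 0.002], [0.213, -0.977, 0.0], [0.002, 0.0, -1.0]]
wrist_force: [0.5, 0.1, -0.2]
gripper_width: 0.008
gripper_force: 0.0
```

View pics/g.png

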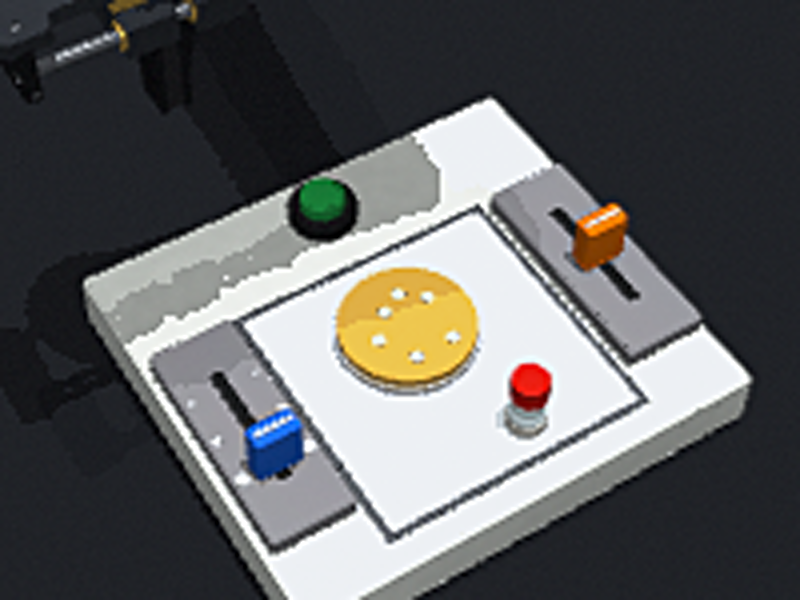

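The blue lever stands at the far end (272,440). The button is up (322,200), the orange lever (600,237), dish and vial have not moved, and the hand is clear.

```bash
python3 -c "
from station import *
print(finish_job())"
```

```text
the job is handed in; nothing more can be done
None
```

I pressed the green button to a firm stop and it came back up, then pushed the blue lever past the notch to its far stop and took the hand clear. In the last picture the orange lever, dish and vial had not moved, and the job is handed in; no verdict came back.

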